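# Load an empty media bottle for the autoclave and set its cap to vent

### The job

Get the empty square glass bottle ready for the autoclave: stand it gently, upright and fully down, in the tray bay marked by the yellow tag, with its white writing panel facing the tag, and only then screw its blue cap down clockwise until it bottoms out and back it off a quarter turn so that it can vent. Finish while still holding the cap there between the fingers, so that I can tape it, and leave everything else on the bench undisturbed.

Things in the scene. Friction and masses are not known exactly. Their poses are not given: they have to be found in the camera images.
- bottle: The empty square bottle of clear glass, loose, standing on the bench at the start, about 0.26 kg. Body 64 x 64 mm square, straight-sided up to 88 mm, then a short round shoulder and a neck of 39 mm diameter; with the cap it is 126 to 128 mm high. Origin: centre of its underside. Its z axis points up; its +x axis points out of the face that bears the white writing panel.
- panel (a point): Centre of the bottle's white writing panel (40 mm wide, 50 mm high, printed on the glass), 32 mm from the bottle's axis along the bottle's +x and 47 mm above its underside.
- cap: The bottle's blue ribbed screw cap, 54 mm diameter, 25 mm high, plastic, with a white tick line on its top from the middle to the rim. It is already started on the bottle's thread and cannot come off. Origin: on the axis at the cap's lower edge, 100 mm above the bottle's underside when fully screwed down; its z axis points up, its +x axis runs along the tick line.
- cap_thread (a joint): How far the cap is unscrewed, in rad: 0 is bottomed out (a hard stop), positive is unscrewed, that is counter-clockwise seen from above (right-hand thread, 4 mm rise a turn, a light drag of 0.04 N m, stays where it is left). Starts between 2.0 and 3.6 rad; range 0 to 6. A quarter turn is 1.57 rad.
- tray: Stainless autoclave tray, fixed to the bench, low, 86 x 242 mm over its flared rims, with three square bays in a row along its y axis, 78 mm apart; each bay is 68 x 68 mm inside. Walls 26 mm high, flared rims as lead-ins up to 36 mm; floor 4 mm above the bench. Origin: underside of the tray below the middle bay. The marked bay is at its y = -78 mm; a finished, taped bottle stands in the bay at y = +78 mm; the middle bay is empty. The yellow tag is on the +x side.
- bay (a point): Centre of the floor of the marked bay, 4 mm above the bench: the bottle's origin belongs here. Its axes are those of the tray; +x points to the yellow tag.
- bay_tag (a point): The yellow tag, 34 mm wide, folded over the rim of the marked bay, 40 mm from the bay's centre along the tray's +x, 35 mm above the bench.
- taped_bottle: Bystander: the same kind of bottle, its cap 1 mm from bottomed and taped, in the tray's end bay; not to be disturbed. Origin: centre of its underside.
- beaker: Bystander: clear glass beaker, 74 mm diameter, 92 mm high. Origin: centre of its underside.
- spare_cap: Bystander: a loose blue cap of the same kind (54 mm diameter, 25 mm high) lying on the bench. Origin: centre of its underside.
- tape: Bystander: black tape dispenser with a cream roll, 140 x 58 mm, 101 mm high. Origin: centre of its underside.
- tip_box: Bystander: blue box of pipette tips with a clear lid, 124 x 84 mm, 71 mm high. Origin: centre of its underside.
- vial_rack: Bystander: grey rack of small vials, 85 x 175 mm, 61 mm high. Origin: centre of its underside.
- wash_bottle: Bystander: white wash bottle with a red cap and bent spout, 72 mm diameter, about 195 mm high with its spout. Origin: centre of its underside.

How it is judged (in metres and radians):
On the way, in this order (a step that is already met when the one before it is completed fails the run):
1. the bottle stands fully down and upright in the marked bay, its writing panel facing the yellow tag, its cap still unscrewed (horizontal distance between bottle and bay below 0.006 m and z of bottle in the frame of bay below 0.003 m and angle between bottle's own z axis and vertical below 0.06 rad and x of panel in the frame of bay above 0.026 m and linear speed of bottle below 0.05 m/s), for 0.2 s.
2. with the bottle in its bay, the cap is screwed down until it bottoms out (value of joint cap_thread below 0.06 rad and horizontal distance between bottle and bay below 0.006 m and z of bottle in the frame of bay below 0.003 m), for 0.1 s.
At the end, for the whole second after the job is handed in: The cap, once bottomed out, is 70 to 110 degrees back from its stop and still gripped (over 2 N). The bottle is at rest in the marked bay: within 6 mm of its centre, 3 mm of its floor and 0.06 rad of upright, writing panel facing the yellow tag (value of joint cap_thread between 1.22 and 1.92 rad and contact force between the fingers and cap above 2 N and horizontal distance between bottle and bay below 0.006 m and z of bottle in the frame of bay below 0.003 m and angle between bottle's own z axis and vertical below 0.06 rad and x of panel in the frame of bay above 0.026 m and linear speed of bottle below 0.03 m/s); the arm keeps its last pose, push and grip.
It fails at once if the bottle is dropped into the tray (faster than 0.45 m/s, a fall of some 10 mm) instead of being stood in gently (linear speed of bottle above 0.45 m/s and horizontal distance between bottle and bay below 0.05 m and z of bottle in the frame of bay below 0.04 m).
It fails at once if a bystander is shifted by more than 25 mm or tipped (distance of any of taped_bottle, beaker, spare_cap, tape, tip_box, vial_rack, wash_bottle from where it was at the start of the episode above 0.025 m or angle between any of taped_bottle, beaker, wash_bottle's own z axis and vertical above 0.3 rad).
It also fails if it takes over 64 s, if anything falls off the work surface, if the arm or the gripper's body presses on something with over 40 N, if the wrist force passes 120 N, or if a joint passes its speed limit or range.

### The arm

A 6-joint arm with a two-finger parallel gripper is mounted at the origin on the work surface. World frame = base frame: x ahead of the robot, y to its left, z up, the work surface at z = 0. Lengths are in m, angles in degrees, forces in N, time in s.
With the tool pointing down it reaches from about 0.4 to 0.825 m from the base axis. Payload 7 kg.
Tool frame: the origin (TCP) lies at the very end of the fingers, on their centre line; the grasp point (between the pads) lies 19 mm behind it; z points along the fingers, y is the line along which they close (so a half turn about z gives the same grasp; the last joint's range is limited). The gripper opens to 88 mm and grips with 3 to 60 N. Pads are 19 mm wide; open, the fingers measure 130 mm over their backs; the gripper's body (78 mm by 193 mm) begins 47 mm behind the grasp point.
Start: joints at [88.929, 20.546, 0.682, 0, -70.136, -16.507], TCP at [0.204, 0.643, 0.227] pointing down, gripper open.
Joint ranges: [-176.03, 176.03], [-82.01, 121.73], [-58.28, 71.71], [-173.87, 95.51], [-174.79, -0.11], [-173.66, 173.66]. Speed limits (degrees/s): [136.94, 136.94, 172.46, 180, 180, 180].

### API

Orientations are given as [roll, pitch, yaw] about the fixed x, y, z axes, in that order (R = Rz(yaw) Ry(pitch) Rx(roll)).
In Python, from plant import get_state, imaging, r, finder gives the robot as it stands.
- The arm moves only by the shell command python3 -m handwheel 'ROWS' [FORCE]. ROWS is JSON, a list of rows, each a list of 5 numbers: the closure, from 0 (fully open) to 1 (shut), then the shift along the world's x, y, z in cm, then the turn about the world's z in degrees. A call has 1 to 8 rows; each row is the pose to reach, as a shift and turn from the pose commanded when the call began; what a row does not reach only later rows make up. A row lasts 1/8 s, in which the tool goes at most 62.5 mm and 10.7 degrees, less where a joint would pass 70% of its speed; a pose out of reach is approached as far as the arm can. A call with a gripper value outside its range is refused whole. The fingers move at their own pace and stop on an object; FORCE is the grip in N (left out, the last holds). Time passes only in rows, so rows that repeat a pose let the fingers close. It gives the time, the measured TCP pose, the force, the opening and the grip force at its end, in the units of the state.
- get_state(): the state, without advancing time (a new reading comes with each control period).
- imaging.capture(name): name is "side" or "top"; returns (picture, depth): 480x640x3 uint8, red, green, blue; 480x640 float32, m along the optical axis (not along the pixel's ray), 0 where there is no reading.
- imaging.get_calibration(name): a dict with "fx", "fy", "cx", "cy" (pixels), "rvec" (rotation vector, rad) and "tvec" (3), from world to camera coordinates, as OpenCV has them. Camera axes: x right, y down, z forward; pixel columns grow to the right and rows downward; lengths in m; the calibration is good to about 2 mm. A picture is of the moment at which its call begins. get_calibration takes no time and is no camera call.
- r.close_job(): hands the job in; it is judged then, once.
Trained networks look in the newest picture that a camera, given by its name, has taken for a name from the list of things; names that differ only in an ending like _2 or _b are one class to them, and where a whole thing is asked for, a point or a joint stands for the part that bears it (a point fixed in the world has none). Each returns a list of dicts, best first, with "p" (0 to 1); they miss things now and then, are a little off and sometimes report something else, mostly with a low value. They report only what shows in the picture. A call takes as long as a camera call.
- finder.cut_out(camera, query): "region" (480x640 bool, what is visible of it) and "pixel" ([column, row] in pixels, amid what is visible of it).
The state is a dict: "time_s": time; "joints": joint angles; "qd": joint speeds; "joint_torque": joint torques, N m; "tcp_pos": TCP position; "eef_rot": TCP orientation; "contact_force": force on the tool from outside, world axes, zero at the start; "moment": the same for the moment, N m; "gripper_width": finger opening in m; "gripper_force": force on a finger pad.
Only numpy, scipy, OpenCV 4.12 (cv2) and the standard library are available. Lean on these libraries where they do the work, as an engineer would, in place of code of your own. Each camera call takes 0.05 s, during which the arm holds its last target. There are 200 camera calls.

## Working session

There is one attempt and no reset: what is moved stays moved. The work goes in short steps, Python scripts to look and compute and a shell command to move; the robot and the scene stay as the last step left them, time stands still between calls to the robot, and variables do not carry over. Pictures are saved under pics/ and viewed, at most 10 in all, crops included, and the job is handed in when it is done.

```bash
ls; mkdir -p pics
cat > h.py <<'E'
import numpy as np,cv2
from plant import get_state, imaging, r, finder
def cal(n):
    c=imaging.get_calibration(n);K=np.array([[c['fx'],0,c['cx']],[0,c['fy'],c['cy']],[0,0,1.]])
    return K,cv2.Rodrigues(np.array(c['rvec'],float))[0],np.array(c['tvec'],float).ravel()
def world(n,D):
    K,R,t=cal(n);v,u=np.mgrid[:480,:640]
    P=np.stack([(u-K[0,2])/K[0,0]*D,(v-K[1,2])/K[1,1]*D,D],-1)
    return (P-t)@R
def proj(n,X):
    K,R,t=cal(n);p=(np.atleast_2d(X)@R.T+t)@K.T
    return p[:,:2]/p[:,2:]
def save(img,f,box=None,s=1):
    if box: img=img[box[1]:box[3],box[0]:box[2]]
    cv2.imwrite('pics/'+f,cv2.resize(img[:,:,::-1],None,fx=s,fy=s,interpolation=cv2.INTER_CUBIC))
E
python3 - <<'E'
from h import *
for n in ['side','top']:
    im,D=imaging.capture(n);save(im,n+'0.png');np.savez(n+'0.npz',im=im,D=D)
    W=world(n,D);K,R,t=cal(n);print(n,'cam at',(-R.T@t).round(3),'axis',R[2].round(2))
    for q in ['bottle','panel','cap','tray','bay_tag','taped_bottle','spare_cap','tape','beaker','wash_bottle','tip_box','vial_rack']:
        for o in finder.cut_out(n,q)[:3]:
            m=o['region']&(D>0);w=W[m]
            print(q,round(o['p'],2),np.round(o['pixel']),m.sum(),np.percentile(w,[3,50,97],axis=0).round(3).tolist() if len(w) else '')
print(get_state())
E
```

```text
pics
side cam at [ 0.376 -0.851  1.159] axis [ 0.16  0.61 -0.78]
bottle 0.85 [344. 272.] 939 [[0.607, -0.158, 0.013], [0.636, -0.139, 0.083], [0.676, -0.102, 0.128]]
panel 0.95 [346. 274.] 957 [[0.607, -0.158, 0.008], [0.636, -0.139, 0.082], [0.676, -0.103, 0.128]]
cap 0.63 [345. 258.] 334 [[0.617, -0.147, 0.1], [0.64, -0.129, 0.124], [0.665, -0.1, 0.129]]
tray 0.95 [293. 220.] 1184 [[0.491, 0.071, -0.002], [0.539, 0.148, 0.011], [0.602, 0.271, 0.035]]
bay_tag 0.97 [295. 220.] 1152 [[0.491, 0.069, -0.002], [0.54, 0.146, 0.011], [0.587, 0.229, 0.035]]
taped_bottle 0.86 [293. 181.] 620 [[0.53, 0.227, 0.028], [0.56, 0.239, 0.088], [0.592, 0.279, 0.131]]
taped_bottle 0.17 [287. 322.] 976 [[0.413, -0.276, 0.001], [0.446, -0.226, 0.05], [0.478, -0.204, 0.091]]
spare_cap 0.7 [255. 259.] 265 [[0.374, -0.017, 0.005], [0.398, 0.001, 0.022], [0.421, 0.032, 0.028]]
tape 0.94 [382. 231.] 1095 [[0.731, 0.0, 0.003], [0.798, 0.022, 0.045], [0.857, 0.053, 0.099]]
beaker 0.83 [287. 321.] 984 [[0.412, -0.276, 0.001], [0.446, -0.229, 0.049], [0.478, -0.204, 0.091]]
wash_bottle 0.81 [315. 458.] 1169 [[0.
[... 1822 characters left out ...]
 0.625, 0.065]]
{'time_s': 1.3, 'joints': array([ 8.89273873e+01,  2.05454611e+01,  6.83047947e-01, -1.45991151e-04,
       -7.01344514e+01, -1.65065938e+01]), 'qd': array([-0.05034595, -0.02073047, -0.03461112,  0.10389942, -0.047006  ,
       -0.01673898]), 'joint_torque': array([-2.44972471e-03, -5.82384288e+01,  2.93303186e+01,  7.00273633e+00,
        1.24691270e-02, -1.33167052e-05]), 'tcp_pos': array([0.20388027, 0.64346953, 0.22657923]), 'eef_rot': array([-1.79997033e+02,  1.02249033e-03, -1.75792561e+01]), 'contact_force': array([-0.10839915, -0.32920727,  0.071055  ]), 'moment': array([0.02185617, 0.01159149, 0.00028668]), 'gripper_force': 0.0, 'gripper_width': 0.08778497656675084}
```

Run:
```python
from h import *
a=np.load('top0.npz')['im'];b=np.load('side0.npz')['im']
save(a,'t1.png',(190,150,450,345),3); save(b,'s1.png',(200,140,440,320),3.3)
```

```text
(no output)
```

View pics/t1.png

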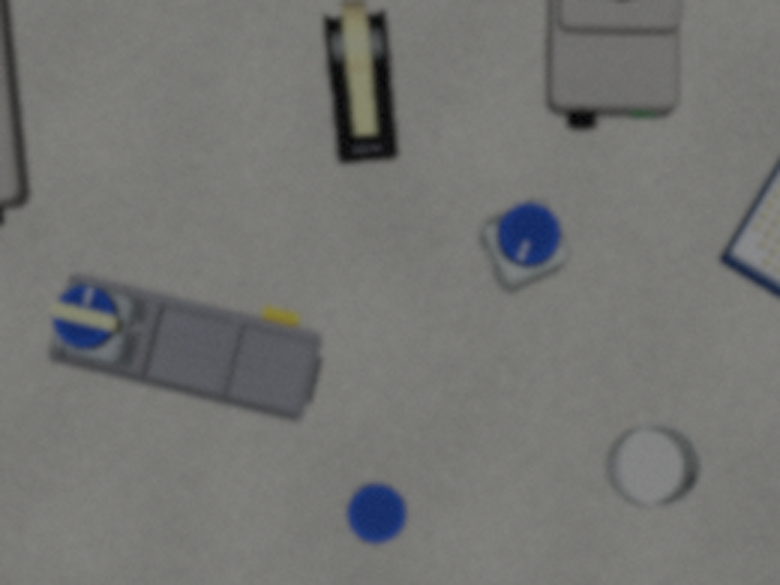

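View pics/s1.png

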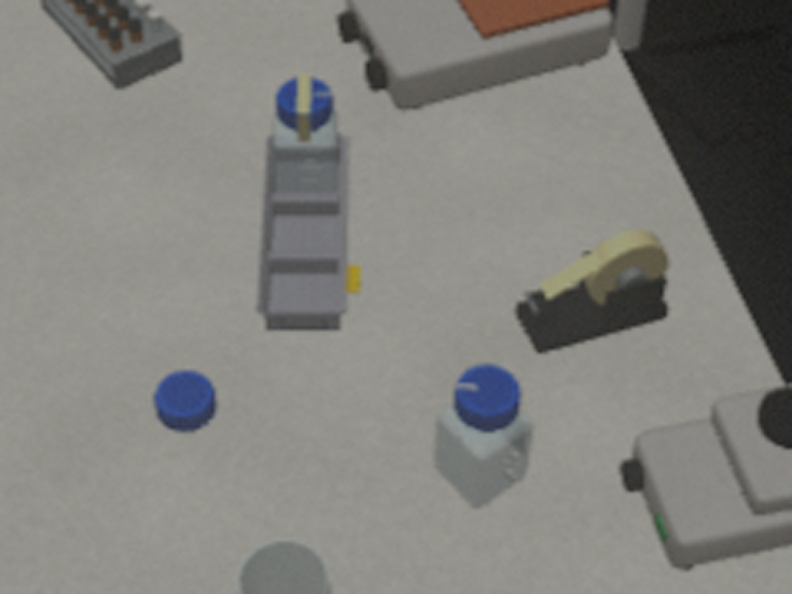

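```bash
cat > fit.py <<'E'
from h import *
from scipy.optimize import least_squares
def fitbox(P,hx,hy,c0,yaws):
    best=None
    for y0 in yaws:
        def f(p):
            c,s=np.cos(p[2]),np.sin(p[2]);d=P-p[:2];a=d[:,0]*c+d[:,1]*s;b=-d[:,0]*s+d[:,1]*c
            return np.maximum(abs(a)-hx,abs(b)-hy)
        o=least_squares(f,[*c0,np.radians(y0)],loss='soft_l1',f_scale=.002)
        if best is None or o.cost<best.cost: best=o
    return [*best.x[:2].round(4),np.degrees(best.x[2]).round(1)],(abs(best.fun)).mean().round(4),len(P)
E
python3 - <<'E'
from fit import *
for n in ['side','top']:
    z=np.load(n+'0.npz');im,D=z['im'],z['D'];W=world(n,D);hsv=cv2.cvtColor(im,cv2.COLOR_RGB2HSV)
    X=W[...,0];Y=W[...,1];Z=W[...,2];ok=D>0
    m=ok&(abs(X-.64)<.06)&(abs(Y+.12)<.06)&(Z>.012)&(Z<.084)
    print(n,'bottle',fitbox(W[m][:,:2],.032,.032,(.638,-.12),range(0,90,15)))
    c=ok&(abs(X-.64)<.045)&(abs(Y+.12)<.045)&(hsv[...,0]>100)&(hsv[...,1]>120)&(Z>.118)
    p=W[c];print('cap top',cv2.minEnclosingCircle(p[:,:2].astype(np.float32)),np.median(p[:,2]))
    yl=ok&(hsv[...,0]>20)&(hsv[...,0]<35)&(hsv[...,1]>120)&(abs(X-.58)<.05)&(abs(Y-.1)<.06)
    print('tag',W[yl].mean(0).round(4),yl.sum())
    t=ok&(X>.46)&(X<.63)&(Y>.03)&(Y<.31)&(Z>.008)&(Z<.045)
    p=W[t&(Y<.215)][:,:2];p=W[t][:,:2].astype(np.float32);print('tray rect',cv2.minAreaRect(p),len(p))
    K,R,tt=cal(n)
    # rectified faces: intensity profile
b=np.load('side0.npz')['im'];c=b[245:310,325:370]
c=cv2.normalize(c,None,0,255,cv2.NORM_MINMAX);save(c,'b2.png',None,9)
E
```

```text
side bottle ([np.float64(0.6436), np.float64(-0.1189), np.float64(25.7)], np.float64(0.0013), 460)
cap top ((0.6433947086334229, -0.12285086512565613), 0.026354169473052025) 0.12519713105297467
tag [0.5769 0.0983 0.0346] 26
tray rect ((0.5509833693504333, 0.1830509454011917), (0.24583929777145386, 0.09660644829273224), 77.30403137207031) 770
top bottle ([np.float64(0.6416), np.float64(-0.12), np.float64(25.7)], np.float64(0.0013), 147)
cap top ((0.6407657861709595, -0.11816950887441635), 0.02588680014014244) 0.12751599812598385
tag [0.5734 0.1023 0.0384] 31
tray rect ((0.5450090169906616, 0.17053349316120148), (0.16809993982315063, 0.2791338860988617), 1.115492582321167) 1219
```

View pics/b2.png

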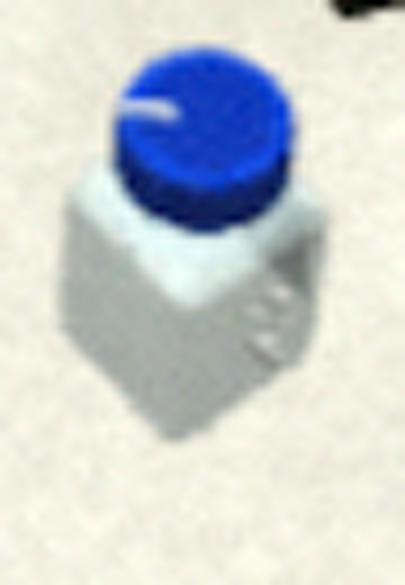

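The panel is not on either face visible to the side camera (left face plain, right face has small embossed marks at about (345,281) in the full picture), so it is on a hidden face (about 26° or 116°). I'll start moving and look again after lifting and turning it.

```bash
python3 -m handwheel '[[0,2.7,-4.8,0,5],[0,5.5,-9.5,0,10],[0,8.2,-14.3,0,15],[0,11,-19,0,20],[0,13.7,-23.8,0,25],[0,16.5,-28.5,0,30],[0,19.2,-33.3,0,35],[0,22,-38,0,35]]' 30
python3 - <<'E'
from fit import *
print(get_state()['joints'].round(1))
from scipy.optimize import least_squares
for n in ['side','top']:
    z=np.load(n+'0.npz');im,D=z['im'],z['D'];W=world(n,D);hsv=cv2.cvtColor(im,cv2.COLOR_RGB2HSV)
    X=W[...,0];Y=W[...,1];Z=W[...,2];ok=D>0
    c=ok&(abs(X-.565)<.06)&(abs(Y-.26)<.06)&(hsv[...,0]>100)&(hsv[...,1]>120)&(Z>.112)
    cc=np.array(cv2.minEnclosingCircle(W[c][:,:2].astype(np.float32))[0]);print(n,'tapedcap',cc)
    yl=ok&(hsv[...,0]>20)&(hsv[...,0]<35)&(hsv[...,1]>120)&(abs(X-.58)<.05)&(abs(Y-.1)<.06)
    tg=W[yl].mean(0)[:2];v=tg-cc;yaw=np.degrees(np.arctan2(v[1],v[0])-np.arctan2(-156,40));yr=np.radians(yaw)
    print('yaw',yaw,np.linalg.norm(v),'bay',tg-.04*np.array([np.cos(yr),np.sin(yr)]),cc-.156*np.array([-np.sin(yr),np.cos(yr)]))
    # rim points
    t=ok&(X>.46)&(X<.63)&(Y>.03)&(Y<.31)&(Z>.027)&(Z<.045)
    def f(p,P):
        c,s=np.cos(p[2]),np.sin(p[2]);d=P-p[:2];a=d[:,0]*c+d[:,1]*s;b=-d[:,0]*s+d[:,1]*c
        return np.maximum(abs(a)-.039,abs(b)-.117)
    P=W[t][:,:2];o=least_squares(f,[.552,.184,np.radians(-12)],args=(P,),loss='soft_l1',f_scale=.003);print('rim fit',o.x[:2],np.degrees(o.x[2]),len(P), 'bay',o.x[:2]+.078*np.array([np.sin(o.x[2]),-np.cos(o.x[2])]))
    q=ok&(np.hypot(X-.642,Y+.12)<.15)&(np.hypot(X-.642,Y+.12)>.055)&(Z>.02);print('near',W[q].max(0) if q.any() else 0, W[q].min(0) if q.any() else 0)
E
```

```text
time_s: 2.3
tcp_pos: [0.4245, 0.2619, 0.227]
eef_rot: [-180.0, -0.1, 17.5]
contact_force: [0.7, 2.1, 1.0]
gripper_width: 0.0874
gripper_force: 0.0
[ 54.3   3.7 -21.    0.  -65.2  53.2]
side tapedcap [0.56331879 0.26263148]
yaw -9.668227562630323 0.16490787523613096 bay [0.53743699 0.10499894] [0.53711972 0.10884718]
rim fit [0.54605056 0.18534084] -11.718908776642904 389 bay [0.53020794 0.10896668]
near [ 0.78940391 -0.14495838  0.06300814] [ 0.75645372 -0.19648389  0.0208003 ]
top tapedcap [0.56086832 0.26383021]
yaw -9.96110239847457 0.16200440314919828 bay [0.53395733 0.10922687] [0.53388351 0.11018185]
rim fit [0.54414518 0.18778199] -12.360555112226844 788 bay [0.52744828 0.11159004]
near [0.78979422 0.00123863 0.06767779] [ 0.72943896 -0.19939878  0.02047701]
```

```bash
python3 -m handwheel '[[0,2.7,-4.8,0,5],[0,5.5,-9.5,0,10],[0,8.2,-14.3,0,15],[0,11,-19,0,20],[0,13.7,-23.8,0,25],[0,16.5,-28.5,0,30],[0,19.2,-33.3,0,35],[0,21.8,-38.2,0,35]]' 30; python3 -m handwheel '[[0,0,0,0,0],[0,0,0,-3,0],[0,0,0,-6,0],[0,0,0,-9,0],[0,0,0,-11,0],[0,0,0,-12.7,0],[0,0,0,-12.7,0]]'
python3 - <<'E'
from h import *
im,D=imaging.capture('side');save(im,'g1.png',(290,200,410,320),5)
E
```

```text
time_s: 3.3
tcp_pos: [0.6427, -0.1202, 0.2266]
eef_rot: [180.0, -0.0, 52.5]
contact_force: [0.7, 0.5, -0.1]
gripper_width: 0.0874
gripper_force: 0.0
time_s: 4.18
tcp_pos: [0.641, -0.1182, 0.0984]
eef_rot: [-179.9, 0.1, 52.4]
contact_force: [-0.5, -0.6, 1.5]
gripper_width: 0.0876
gripper_force: 0.0
```

View pics/g1.png

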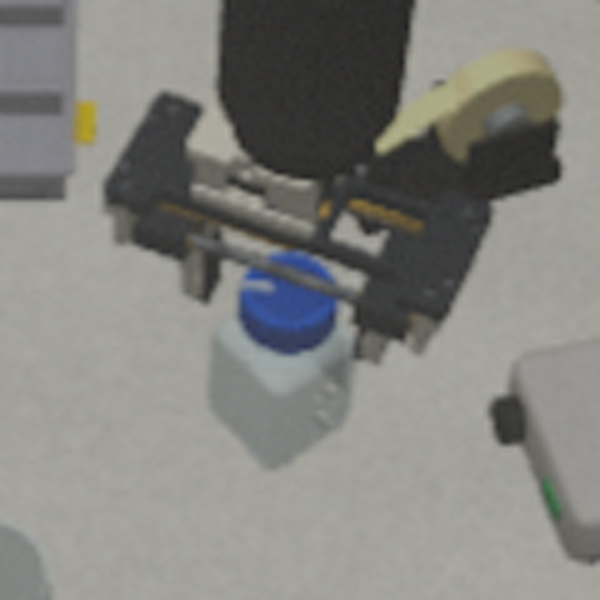

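Cap (pixel ~(287,300) in the crop) sits between the two fingers; closing.

```bash
python3 -m handwheel '[[1,0,0,0,0],[1,0,0,0,0],[1,0,0,0,0],[1,0,0,0,0],[1,0,0,0,0],[1,0,0,0,0]]' 30; python3 -m handwheel '[[1,0,0,0.5,0],[1,0,0,1.5,0],[1,0,0,3,0],[1,0,0,4.5,-8],[1,0,0,6,-18],[1,0,0,6,-28],[1,0,0,6,-36],[1,0,0,6,-37]]';  python3 - <<'E'
from h import *
im,D=imaging.capture('side');save(im,'g2.png',(290,180,410,300),5);np.savez('g2.npz',im=im,D=D)
E
```

```text
time_s: 4.97
tcp_pos: [0.6419, -0.1185, 0.0998]
eef_rot: [180.0, -0.0, 52.4]
contact_force: [-1.0, 0.4, 2.5]
gripper_width: 0.0532
gripper_force: 30.0
time_s: 5.98
tcp_pos: [0.6421, -0.1186, 0.1606]
eef_rot: [180.0, -0.1, 15.4]
contact_force: [-0.2, -0.3, -2.2]
gripper_width: 0.0534
gripper_force: 30.0
```

View pics/g2.png

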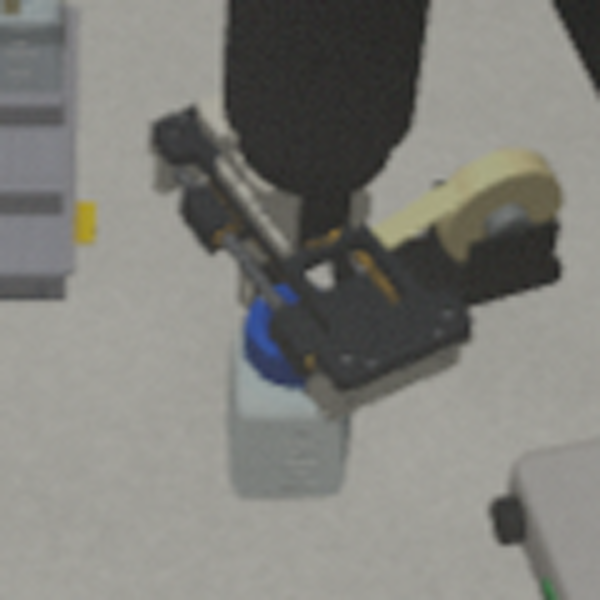

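Bottle lifted and turned with the gripper; the marked face now faces the camera (crop (290,455)). Turn on by -55° to expose the next face.

```bash
python3 -m handwheel '[[1,0,0,0.5,-5],[1,0,0,1,-15],[1,0,0,1.5,-25],[1,0,0,2,-35],[1,0,0,2,-45],[1,0,0,2,-53],[1,0,0,2,-55]]';  python3 - <<'E'
from h import *
im,D=imaging.capture('side');c=im[200:300,300:400]
save(cv2.convertScaleAbs(c,alpha=1.5),'g3.png',None,6);np.savez('g3.npz',im=im,D=D)
E
```

```text
time_s: 6.9
tcp_pos: [0.6419, -0.1185, 0.1798]
eef_rot: [-180.0, -0.0, -39.5]
contact_force: [-0.6, -0.8, -2.6]
gripper_width: 0.0535
gripper_force: 30.0
```

View pics/g3.png

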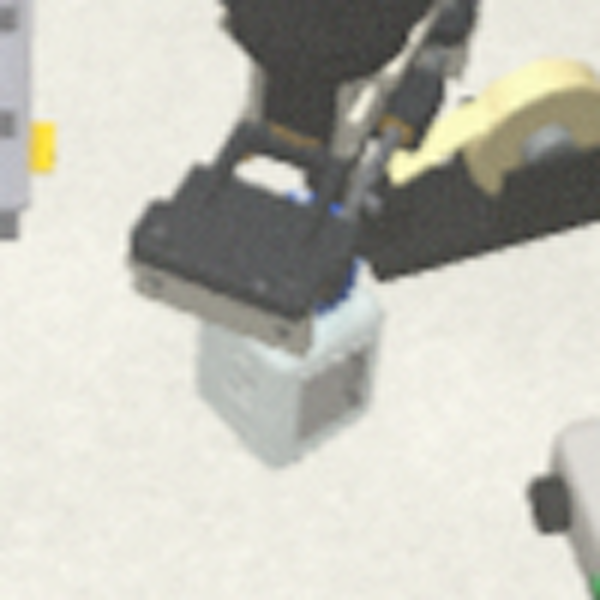

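The right-hand face now shows the panel as a framed rectangle at crop (335,390), so the panel was at +26° initially and is at about -66° now. Carry to above the bay with +54.5° turn.

```bash
python3 -m handwheel '[[1,-0.6,1.2,0,4],[1,-2,4.2,0,12],[1,-3.8,8,0,21],[1,-5.6,12,0,30],[1,-7.5,15.8,0,39],[1,-9.2,19.3,0,47],[1,-10.4,21.9,0,53],[1,-10.8,22.75,0,54.5]]'; python3 -m handwheel '[[1,0,0,0,0],[1,0,0,0,0]]';  python3 - <<'E'
from fit import *
s=get_state();z0=s['tcp_pos'][2]-.1
for n in ['side','top']:
    im,D=imaging.capture(n);np.savez(n+'4.npz',im=im,D=D)
    W=world(n,D);X,Y,Z=W[...,0],W[...,1],W[...,2];hsv=cv2.cvtColor(im,cv2.COLOR_RGB2HSV)
    m=(D>0)&(abs(X-.534)<.055)&(abs(Y-.109)<.055)&(Z>z0+.012)&(Z<z0+.082)
    print(n,fitbox(W[m][:,:2],.032,.032,(.534,.109),range(-60,45,15)))
    yl=(D>0)&(hsv[...,0]>20)&(hsv[...,0]<35)&(hsv[...,1]>120)&(abs(X-.58)<.05)&(abs(Y-.1)<.06)
    print('tag',W[yl].mean(0).round(4),yl.sum())
    if n=='side':a=im[170:270,240:340]
    else:b=im[220:320,215:315]
save(np.hstack([a,b]),'g4.png',None,4)
E
```

```text
time_s: 7.95
tcp_pos: [0.5334, 0.1103, 0.18]
eef_rot: [-180.0, -0.0, 15.3]
contact_force: [1.1, -0.1, -2.8]
gripper_width: 0.0536
gripper_force: 30.0
time_s: 8.2
tcp_pos: [0.5342, 0.1084, 0.1796]
eef_rot: [180.0, -0.0, 14.9]
contact_force: [0.2, -0.4, -2.8]
gripper_width: 0.0532
gripper_force: 30.0
side ([np.float64(0.5363), np.float64(0.1079), np.float64(-12.3)], np.float64(0.0017), 369)
tag [0.5769 0.0982 0.0346] 26
top ([np.float64(0.5338), np.float64(0.1082), np.float64(-10.2)], np.float64(0.0007), 40)
tag [nan nan nan] 0<stdin>:9: RuntimeWarning: Mean of empty slice.
  ret = um.true_divide(
```

View pics/g4.png

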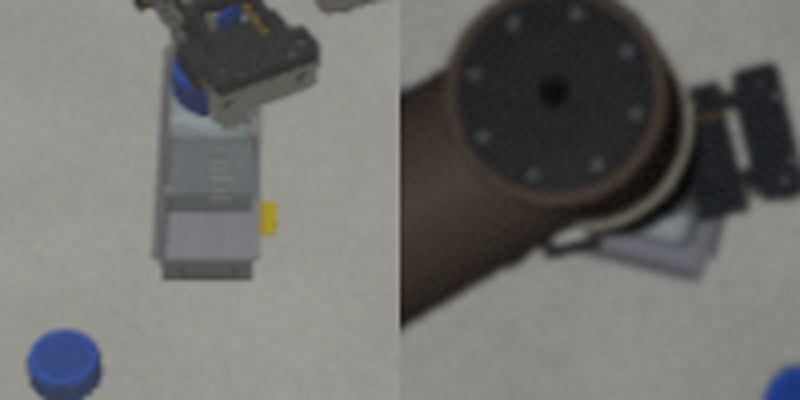

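Bottle hangs above the marked bay (side crop (212,165)), aligned to the tray within about 2°, embossed face toward -y, yellow tag at (268,218). Lower gently.

```bash
python3 -m handwheel '[[1,0,0,-1,0],[1,0,0,-2,0],[1,0,0,-3,0],[1,0,0,-3.8,0],[1,0,0,-4.4,0],[1,0,0,-4.8,0],[1,0,0,-5,0]]'; python3 -m handwheel '[[1,0,0,-0.3,0],[1,0,0,-0.6,0],[1,0,0,-0.9,0],[1,0,0,-1.2,0]]';python3 -m handwheel '[[1,0,0,-0.2,0],[1,0,0,-0.4,0],[1,0,0,-0.6,0],[1,0,0,-0.6,0]]'
```

```text
time_s: 9.18
tcp_pos: [0.5339, 0.1091, 0.1301]
eef_rot: [-180.0, -0.0, 14.9]
contact_force: [-3.4, 0.3, 8.1]
gripper_width: 0.0538
gripper_force: 30.0
time_s: 9.68
tcp_pos: [0.5344, 0.1098, 0.1181]
eef_rot: [-179.9, -0.1, 14.9]
contact_force: [-1.6, 3.2, 0.4]
gripper_width: 0.0536
gripper_force: 30.0
time_s: 10.18
tcp_pos: [0.5341, 0.1095, 0.1113]
eef_rot: [-180.0, -0.0, 14.9]
contact_force: [-1.2, 4.7, -0.4]
gripper_width: 0.0534
gripper_force: 30.0
```

```bash
python3 -m handwheel '[[1,-0.1,0.15,-0.2,0],[1,-0.1,0.15,-0.4,0],[1,-0.1,0.15,-0.6,0],[1,-0.1,0.15,-0.7,0],[1,-0.1,0.15,-0.7,0]]'
```

```text
time_s: 10.8
tcp_pos: [0.5328, 0.1103, 0.1044]
eef_rot: [180.0, 0.0, 14.9]
contact_force: [-0.5, 2.6, -2.2]
gripper_width: 0.0532
gripper_force: 30.0
```

```bash
python3 -m handwheel '[[1,0,0,-0.1,0],[1,0,0,-0.2,0],[1,0,0,-0.2,0]]'
```

```text
time_s: 11.18
tcp_pos: [0.533, 0.1103, 0.1036]
eef_rot: [180.0, -0.0, 14.9]
contact_force: [-2.9, 2.0, 8.7]
gripper_width: 0.0535
gripper_force: 30.0
```

```bash
python3 -m handwheel '[[0.2,0,0,0,0],[0.2,0,0,0,0],[0.2,0,0,0,0],[0.2,0,0,0,0]]';  python3 - <<'E'
from fit import *
print(get_state()['joints'].round(1))
im,D=imaging.capture('side');n='side';z0=.004
W=world(n,D);X,Y,Z=W[...,0],W[...,1],W[...,2];hsv=cv2.cvtColor(im,cv2.COLOR_RGB2HSV)
m=(D>0)&(abs(X-.534)<.055)&(abs(Y-.109)<.055)&(Z>.042)&(Z<.086)
print(n,fitbox(W[m][:,:2],.032,.032,(.534,.109),range(-60,45,15)))
c=(D>0)&(abs(X-.533)<.05)&(abs(Y-.11)<.05)&(hsv[...,0]>100)&(hsv[...,1]>120)
print('cap z',np.percentile(W[c][:,2],[2,50,90,98]).round(4))
save(im,'g5.png',(240,170,340,270),6)
E
```

```text
time_s: 11.68
tcp_pos: [0.5328, 0.1103, 0.1024]
eef_rot: [180.0, 0.0, 14.9]
contact_force: [-0.0, 0.4, 0.7]
gripper_width: 0.0698
gripper_force: 0.0
[ 32.3  15.  -25.3   0.  -49.8  72.6]
side ([np.float64(0.5308), np.float64(0.11), np.float64(-14.5)], np.float64(0.0019), 205)
cap z [0.1236 0.1283 0.1326 0.1536]
```

View pics/g5.png

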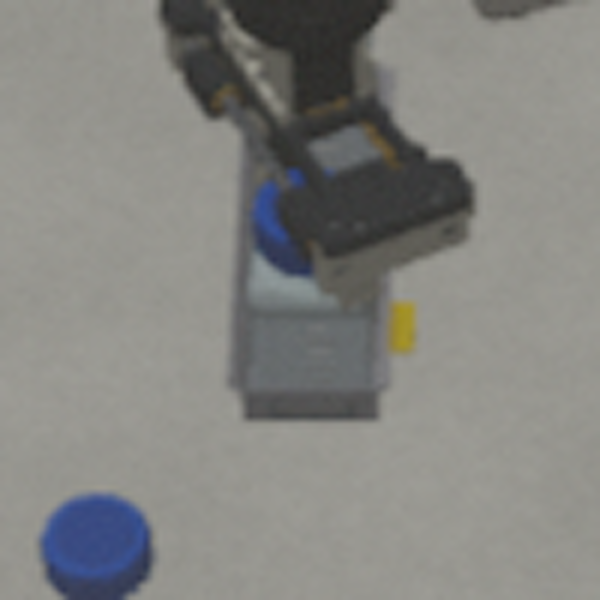

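Bottle is down in the marked bay, its marked face toward the camera just above the near wall (crop (320,345)). Turn open fingers +40° for wrist room, regrip lightly, then screw down.

```bash
python3 -m handwheel '[[0.2,0,0,0,10],[0.2,0,0,0,20],[0.2,0,0,0,30],[0.2,0,0,0,40],[1,0,0,0,40],[1,0,0,0,40],[1,0,0,0,40],[1,0,0,0,40]]' 12; python3 -m handwheel '[[1,0,0,-0.01,-9],[1,0,0,-0.02,-18],[1,0,0,-0.03,-27],[1,0,0,-0.04,-36],[1,0,0,-0.05,-45],[1,0,0,-0.06,-54],[1,0,0,-0.07,-63],[1,0,0,-0.08,-72]]'
python3 - <<'E'
from h import *
s=get_state();print(s['moment'],s['joints'].round(1))
E
```

```text
time_s: 12.72
tcp_pos: [0.5325, 0.1108, 0.1027]
eef_rot: [-180.0, -0.0, 54.8]
contact_force: [-4.7, 3.1, 4.1]
gripper_width: 0.0539
gripper_force: 12.0
time_s: 13.72
tcp_pos: [0.532, 0.1095, 0.1015]
eef_rot: [179.9, 0.1, -17.5]
contact_force: [-3.0, -1.3, 2.5]
gripper_width: 0.0538
gripper_force: 12.0
[-0.8338959   1.20177913  0.02157803] [ 32.3  15.  -25.4   0.  -49.7  40.2]
```

```bash
cat > m.py <<'E'
from h import *
s=get_state();print('Mz',s['moment'].round(3),'j6',s['joints'][5].round(1))
E
python3 -m handwheel '[[1,0,0,-0.01,-10],[1,0,0,-0.02,-20],[1,0,0,-0.03,-30],[1,0,0,-0.04,-40]]'; python3 m.py;python3 -m handwheel '[[1,0,0,-0.01,-9],[1,0,0,-0.02,-18]]'; python3 m.py;python3 -m handwheel '[[1,0,0,-0.01,-9],[1,0,0,-0.02,-18]]'; python3 m.py
```

```text
time_s: 14.22
tcp_pos: [0.531, 0.109, 0.1009]
eef_rot: [179.7, -0.0, -57.5]
contact_force: [-4.8, -1.2, 3.1]
gripper_width: 0.0536
gripper_force: 12.0
Mz [-0.895  2.218  0.025] j6 0.2
time_s: 14.48
tcp_pos: [0.5306, 0.1088, 0.1006]
eef_rot: [179.7, -0.1, -75.5]
contact_force: [-7.3, -2.1, 5.3]
gripper_width: 0.0535
gripper_force: 12.0
Mz [-0.832  2.859  0.022] j6 -17.8
time_s: 14.72
tcp_pos: [0.5305, 0.1088, 0.1008]
eef_rot: [179.8, -0.2, -93.5]
contact_force: [-8.2, -3.1, 8.1]
gripper_width: 0.0535
gripper_force: 12.0
Mz [-1.079  3.174  0.472] j6 -35.8
```

```bash
python3 -m handwheel '[[1,0,0,-0.01,-8],[1,0,0,-0.02,-16]]'; python3 m.py;python3 -m handwheel '[[1,0,0,-0.01,-8],[1,0,0,-0.02,-16]]'; python3 m.py
```

```text
time_s: 14.98
tcp_pos: [0.5309, 0.1092, 0.1002]
eef_rot: [179.8, -0.2, -109.4]
contact_force: [-5.5, -0.9, 2.4]
gripper_width: 0.0542
gripper_force: 12.0
Mz [-0.39   2.42   0.468] j6 -51.8
time_s: 15.22
tcp_pos: [0.5317, 0.1099, 0.1]
eef_rot: [179.9, -0.1, -125.4]
contact_force: [-3.8, 1.0, 1.4]
gripper_width: 0.0541
gripper_force: 12.0
Mz [0.39  1.616 0.375] j6 -67.8
```

Moment jumped to 0.47 N m after about 2.4 rad and then slipped: bottomed out. Back off about 92°.

```bash
python3 -m handwheel '[[1,0,0,0.01,6],[1,0,0,0.02,16],[1,0,0,0.03,26]]'; python3 m.py; python3 -m handwheel '[[1,0,0,0.01,10],[1,0,0,0.02,20],[1,0,0,0.03,30],[1,0,0,0.04,40],[1,0,0,0.05,50],[1,0,0,0.06,60],[1,0,0,0.07,66],[1,0,0,0.07,66]]'; python3 m.py
```

```text
time_s: 15.6
tcp_pos: [0.5325, 0.1101, 0.1004]
eef_rot: [180.0, -0.0, -98.9]
contact_force: [-1.1, -0.5, -1.2]
gripper_width: 0.0545
gripper_force: 12.0
Mz [ 0.143  0.129 -0.033] j6 -41.2
time_s: 16.6
tcp_pos: [0.5329, 0.1104, 0.1013]
eef_rot: [180.0, 0.0, -33.2]
contact_force: [1.1, 1.3, -2.9]
gripper_width: 0.0538
gripper_force: 12.0
Mz [ 0.369 -0.058 -0.034] j6 24.5
```

Vertical force shows the tool carrying the bottle's weight; lower slightly and check.

```bash
python3 -m handwheel '[[1,0,0,-0.03,0],[1,0,0,-0.06,0],[1,0,0,-0.06,0],[1,0,0,-0.06,0]]' 15; python3 m.py
python3 - <<'E'
from fit import *
im,D=imaging.capture('side');n='side'
W=world(n,D);X,Y,Z=W[...,0],W[...,1],W[...,2]
m=(D>0)&(abs(X-.534)<.055)&(abs(Y-.109)<.055)&(Z>.042)&(Z<.086)
print(n,fitbox(W[m][:,:2],.032,.032,(.534,.109),range(-60,45,15)))
save(im,'g6.png',(240,160,340,260),6)
E
```

```text
time_s: 17.1
tcp_pos: [0.5328, 0.1104, 0.1009]
eef_rot: [180.0, 0.0, -33.1]
contact_force: [0.1, 0.4, -2.3]
gripper_width: 0.0534
gripper_force: 15.0
Mz [ 0.385 -0.001 -0.047] j6 24.6
side ([np.float64(0.5308), np.float64(0.1116), np.float64(-10.2)], np.float64(0.0016), 208)
```

View pics/g6.png

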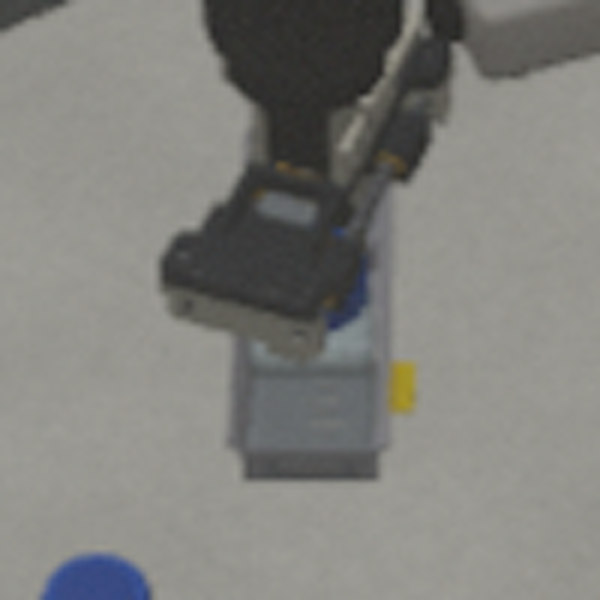

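Bottle remains upright in the bay (crop (315,400)), tag at (402,387). Still carrying weight, so lower a little more.

```bash
python3 -m handwheel '[[1,0,0,-0.03,0],[1,0,0,-0.06,0],[1,0,0,-0.06,0]]'; python3 -m handwheel '[[1,0,0,-0.03,0],[1,0,0,-0.06,0],[1,0,0,-0.06,0]]';python3 m.py
```

```text
time_s: 17.52
tcp_pos: [0.5329, 0.1104, 0.1005]
eef_rot: [-180.0, -0.0, -33.1]
contact_force: [-1.3, -0.4, 0.2]
gripper_width: 0.0539
gripper_force: 15.0
time_s: 17.9
tcp_pos: [0.533, 0.1104, 0.1003]
eef_rot: [-180.0, -0.0, -33.1]
contact_force: [-2.8, -0.1, 5.4]
gripper_width: 0.0535
gripper_force: 15.0
Mz [ 0.102  0.906 -0.056] j6 24.6
```

```bash
python3 -c "
from plant import r
print(r.close_job())"
```

```text
the job is handed in; nothing more can be done
None
```

The job is handed in, with no verdict shown: the bottle stands seated in the marked bay with its panel toward the tag, and the cap was screwed to its stop, backed off about 90° and is still gripped at 15 N.

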